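# Lever open a junction box with a screwdriver

### The job

Take the red screwdriver out of its sloping wooden rest, lever up the cover of the grey junction box with its blade at the notch in the box's front wall, and use the screwdriver to swing the cover back until it stands fully upright or beyond. Only the screwdriver may touch the cover, not the robot. Then put the screwdriver back in the wooden rest as it lay, and leave the other loose things on the bench where they are.

Things in the scene. Friction and masses are not known exactly. Their poses are not given: they have to be found in the camera images.
- jbox: Grey plastic junction box, fixed to the bench, 130 (x) x 130 (y) x 85 mm high, walls 6 mm thick, open inside (terminal blocks up to 42 mm high); with the closed cover 91 mm. Origin: centre of its underside. z up; its -x side is the front with the pry notch, its +x side has the hinge. Small screw feet stick out 17 mm at the +y and -y sides.
- notch (a point): Middle of the mouth of the pry notch, on the outer face of the box's front wall: a cut-out 30 mm wide (box y), 12 mm high, right through the 6 mm wall, directly under the cover (cover's underside 6 mm above this point, bottom of the notch 6 mm below). Behind it is free space. A thin orange mark lies just below it. Axes as the box's.
- cover_hinge (a point): Middle of the hinge line of the cover: at box x = +65 mm, height 85 mm, the hinge axis along box y. Axes as the box's.
- cover_edge (a point): Middle of the cover's front lower edge, 130 mm from the hinge line. The cover is a flat light-grey plate 130 x 130 x 6 mm, flush with the box walls.
- cover (a joint): Opening angle of the cover, rad: 0 closed (flat), 1.57 upright, stop at 1.9. It swings up and back towards the box's +x. Stiff hinge (about 0.2 N m; 2 to 3 N at the front edge opens it); it stays where it is left.
- rest: Fixed wooden screwdriver rest: base 70 (x) x 190 (y) x 8 mm, slope along y rising at 0.65 rad (37 deg) from its -y to its +y end, about 120 mm high. Groove 16 mm wide with 8 mm cheeks for the blade's lower 75 mm. Under the handle only a rib 14 mm wide, so fingers pass on both sides. Origin: centre of its underside.
- rest_low (a point): Point on the slope where the underside of the blade tip lies when the screwdriver is in the rest. An end stop stands 2 mm beyond the tip, 16 mm above the slope; a screwdriver laid some mm farther up the slope stays there or slides to it. Axes as the rest's.
- rest_high (a point): Point on the continued slope line where the underside of the handle's end lies when the screwdriver is in the rest, 198 mm up the slope from rest_low.
- driver: Red-handled screwdriver, 0.09 kg, 198 mm from tip to end for all purposes of contact. Its y axis runs along it from blade to handle, z points away from the slope (up, when lying flat). Origin on the underside, 97 mm from the tip and 101 mm from the handle's end. Handle: y from 10 to 101 mm, 24 mm wide (x), 27 mm thick (z from 0 to 27). Blade shaft: y from -97 to 6 mm, 6 x 6 mm, z from 0 to 6 (flush with the handle's underside). At the start it lies in the rest, tip down.
- driver_tip (a point): Blade tip of the screwdriver, on its underside (y = -97 mm).
- driver_end (a point): End of the screwdriver's handle, on its underside (y = +101 mm).
- aerosol: Standing aerosol can, on the robot's side of the rest or behind it, diameter 67, 189 mm high, loose; origin under its centre. Leave alone.
- jar: Standing clear jar with grey lid, on the robot's side of the rest or behind it, diameter 56, 90 mm high, loose; origin under its centre. Leave alone.
- offcut: Pine block 45 x 120 (y) x 45 mm, loose, to the right of the box; origin under its centre. Leave alone.
- spanner: Spanner 36 x 210 (y) x 7 mm lying near the left front edge of the bench; origin under its centre. Leave alone.
- bolt: Steel bolt standing on its head, 17 x 19 x 37 mm; origin under its centre. Leave alone.
- nut: Hex nut 19 x 22 x 9 mm lying flat; origin under its centre. Leave alone.
- hex_key: Black hex key 31 x 83 (y) x 5 mm lying flat in front of the box; origin under its centre. Leave alone.
There are look-alikes about, which are no part of the job. There is more than one size of the jbox; the one meant has the size given above.

How it is judged (in metres and radians):
On the way, in this order (a step that is already met when the one before it is completed fails the run):
1. the cover is levered up from closed by the screwdriver (over 0.12 rad, the screwdriver touching it) (value of joint cover above 0.12 rad and contact force between driver and cover above 0.3 N), for 0.05 s.
2. the cover stands upright or beyond (over 1.5 rad) (value of joint cover above 1.5 rad), for 0.2 s.
At the end, for the whole second after the job is handed in: The cover stands open at 1.5 rad or more, at rest, and the screwdriver lies at rest in the wooden rest again as at the start: tip within 15 mm of rest_low and handle end within 20 mm of rest_high (value of joint cover above 1.5 rad and distance between driver_tip and rest_low below 0.015 m and distance between driver_end and rest_high below 0.02 m and linear speed of driver below 0.02 m/s and velocity of joint cover below 0.05 rad/s); the robot touches nothing.
It fails at once if the robot touches the cover (over 0.5 N) (contact force between any of the fingers, the arm and cover above 0.5 N).
It fails at once if one of the other loose things (aerosol can, jar, pine block, spanner, bolt, nut, hex key) is moved by more than 25 mm (distance of any of aerosol, jar, offcut, spanner, bolt, nut, hex_key from where it was at the start of the episode above 0.025 m).
It also fails if it takes over 54 s, if anything falls off the work surface, if the arm or the gripper's body presses on something with over 40 N, if the wrist force passes 120 N, or if a joint passes its speed limit or range.

### The arm

A 6-joint arm with a two-finger parallel gripper is mounted at the origin on a cart in front of the work surface, level with it; the furniture and walls round the work are solid. World frame = base frame: x ahead of the robot, y to its left, z up, the work surface at z = 0. Lengths are in mm, angles in rad, forces in N, time in s.
With the tool pointing down it reaches from about 325 to 875 mm from the base axis. Payload 4.4 kg.
Tool frame: the origin (TCP) lies on the centre line of the jaws, within the pads' length; the fingertips stand ahead of it and the grasp point (between the pads) lies 6 mm ahead of it (ctrl.tcp_to_tips is the z of the fingertips in the tool frame, in mm); z points along the fingers, y is the direction in which the jaws open and shut (so a half turn about z gives the same grasp; the last joint's range is limited). The gripper opens to 85 mm and grips with 20 to 120 N. Pads are 22 mm wide; open, the fingers measure 114 mm over their backs; the gripper's body (76 mm by 85 mm) begins 54 mm behind the grasp point. The pads swing forward as they close: fully open they stand 13 mm farther back than shut.
Start: joints at [1.135, 0.207, 1.542, -0, 1.393, -0.15], TCP at [162.117, 551.675, 256.282] pointing down, gripper open.
Joint ranges: [-2.73, 2.73], [-0.86, 2.22], [0.23, 2.46], [-1.11, 4.25], [0.08, 2.63], [-2.82, 2.82]. Speed limits (rad/s): [2.79, 2.79, 3.14, 3.14, 3.14, 3.14].

### API

Orientations are given as a 3x3 rotation matrix whose columns are the frame's x, y, z axes.
In Python, from plant import ctrl, sensors, optics gives the robot as it stands. Calls block until the motion is done:
- ctrl.move_ptp(position, orientation): joint-space move of the TCP to a pose.
- ctrl.move_l(position, rot=None, vel=150, threshold=None): straight line of the TCP; rot=None keeps the orientation; vel is the mean speed in mm/s. With threshold (N) it stops when the force on the tool has changed by that much, and returns True; else False.
- ctrl.set_joints(angles): joint-space move.
- ctrl.gripper_to(opening, force=None): finger opening in mm; force is the grip in N (None keeps the last); returns when the fingers have stopped.
- ctrl.hold(seconds).
- ctrl.solve_ik(position, orientation): joint angles nearest the present ones, or None.
- sensors.read_state(): the state.
- optics.grab_frame(name): name is "scene" or "top" or "wrist"; returns (picture, depth): 480x640x3 uint8, red, green, blue; 480x640 float32, mm along the optical axis (not along the pixel's ray), 0 where there is no reading.
- optics.camera_params(name): a dict with "mtx" (3x3 intrinsics, pixels), "R" (3x3) and "t" (3): a world point X has camera coordinates R X + t; the wrist camera has in their place "T_tool_cam" (4x4, takes a point from camera to tool coordinates, whose origin is the TCP and whose axes are the flange's). Camera axes: x right, y down, z forward; pixel columns grow to the right and rows downward; lengths in mm; the calibration is good to about 2 mm. A picture is of the moment at which its call begins: read the wrist's pose just before it. camera_params takes no time and is no camera call.
A pose or a line that the arm cannot do raises ctrl.MotionError and nothing moves.
- ctrl.finish_job(): hands the job in, once; it reports no verdict.
The state is a dict: "t": time; "q": joint angles; "qvel": joint speeds; "tau": joint torques, N m; "eef_pos": TCP position; "eef_rot": TCP orientation; "force": force on the tool from outside, world axes, zero at the start; "wrist_torque": the same for the moment, N m; "grip_width": finger opening in mm.
Only numpy, scipy, OpenCV 4.12 (cv2) and the standard library are available. Lean on these libraries where they do the work, as an engineer would, in place of code of your own. Each camera call takes 0.05 s, during which the arm holds its last target. There are 200 camera calls.

## Working session

There is one attempt and no reset: what is moved stays moved. The work goes in short steps, each a Python script; the robot and the scene stay as the last script left them, time stands still between calls to the robot, and variables do not carry over. Pictures are saved under pics/ and viewed, about 8 in all and at most 12, crops included, and the job is handed in when it is done.

```bash
ls; mkdir -p pics; python3 - <<'E'
from plant import ctrl,sensors,optics
import cv2,numpy as np
for n in ("scene","top"):
    p,d=optics.grab_frame(n); cv2.imwrite(f"pics/{n}0.png",p[:,:,::-1]); np.save(f"pics/{n}0.npy",d)
    c=optics.camera_params(n); print(n,c["mtx"].tolist(),np.round(c["R"],3).tolist(),c["t"])
s=sensors.read_state();print(s["t"],s["eef_pos"],s["eef_rot"],ctrl.tcp_to_tips)
print(optics.camera_params("wrist")["T_tool_cam"])
E
```

```text
pics
scene [[603.3898416670277, 0.0, 313.47880574460953], [0.0, 603.3898416670277, 241.1928491855961], [0.0, 0.0, 1.0]] [[0.667, -0.745, -0.017], [-0.429, -0.366, -0.826], [0.609, 0.559, -0.563]] [-181.97772962  372.78730837  938.71134899]
top [[459.5339514222942, 0.0, 315.50427642752754], [0.0, 459.5339514222942, 248.30641629086185], [0.0, 0.0, 1.0]] [[-0.01, -1.0, 0.001], [-0.993, 0.01, -0.121], [0.121, -0.002, -0.993]] [ 210.77463021  504.21878042 1251.33151748]
0.1 [161.83818457 551.0906782  255.22419756] [[-9.59437146e-01  2.81921132e-01 -9.15922635e-04]
 [ 2.81922412e-01  9.59435321e-01 -1.90208792e-03]
 [ 3.42529746e-04 -2.08315293e-03 -9.99997772e-01]] 25.0
[[-1.09529669e-03 -9.61006125e-01 -2.76524914e-01  6.99756417e+01]
 [ 9.99998916e-01 -1.32457724e-03  6.42370116e-04 -8.30675386e-02]
 [-9.83600224e-04 -2.76523911e-01  9.61006535e-01 -1.18447957e+02]
 [ 0.00000000e+00  0.00000000e+00  0.00000000e+00  1.00000000e+00]]
```

View pics/scene0.png

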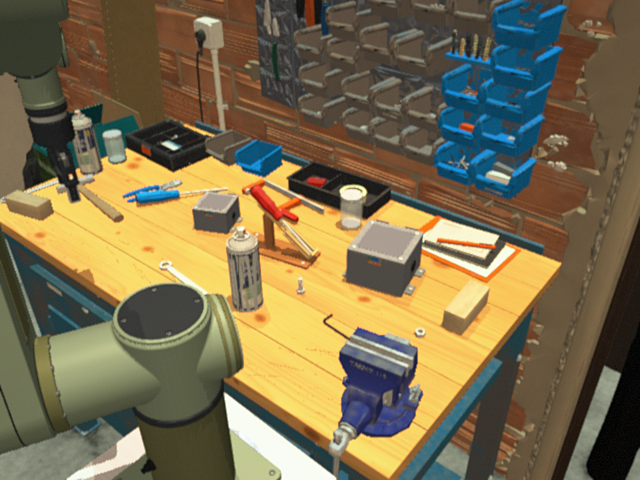

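View pics/top0.png

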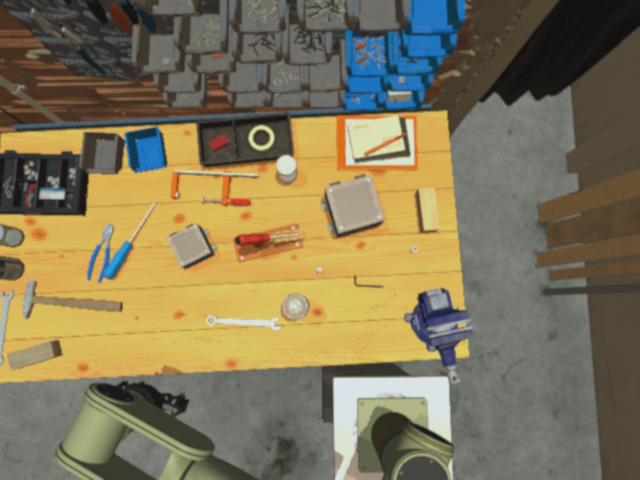

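Scene shows: big grey box at top px (354,205), small grey box at (191,245); red screwdriver on the sloping rest at (268,240), and a look‑alike flat one at (226,201). I'll measure both boxes and the rest by depth, and confirm in a crop.

```bash
cat > h.py <<'E'
from plant import ctrl,sensors,optics
import cv2,numpy as np
def cloud(n,d):
    c=optics.camera_params(n);K=c["mtx"];v,u=np.mgrid[:480,:640]
    P=np.stack([(u-K[0,2])/K[0,0]*d,(v-K[1,2])/K[1,1]*d,d],-1)
    return (P-c["t"])@c["R"]      # R^T (P-t)
E
python3 - <<'E'
from h import *
d=np.load("pics/top0.npy");W=cloud("top",d);p=cv2.imread("pics/top0.png")
def rect(u,v,r,lo,hi):
    w=W[v-r:v+r,u-r:u+r].reshape(-1,3);w=w[(w[:,2]>lo)&(w[:,2]<hi)]
    print((u,v),len(w),np.median(w[:,2]),cv2.minAreaRect(w[:,:2].astype(np.float32)))
rect(354,205,45,80,110);rect(191,245,30,40,120)
print("bench",W[330,200],W[280,200])
w=W[215:270,225:312].reshape(-1,3)
m=(w[:,2]>4)&(w[:,2]<12);print("base",cv2.minAreaRect(w[w[:,2]>4][:,:2].astype(np.float32)))
for (u,v) in [(240,240),(246,240),(252,239),(260,239),(266,239),(275,238),(285,237),(295,236),(299,235),(286,170),(294,306),(319,270)]: print((u,v),W[v,u].round(0))
a=cv2.resize(p[205:275,220:320],None,fx=8,fy=8,interpolation=2)[:, :800]
s=cv2.imread("pics/scene0.png")[170:300,230:430];s=cv2.resize(s,(800,520),interpolation=2)
cv2.imwrite("pics/c1.png",a);cv2.imwrite("pics/c2.png",s)
ds=np.load("pics/scene0.npy");Ws=cloud("scene",ds)
for (u,v) in [(375,262),(352,247),(404,258),(370,290),(270,195),(285,210),(292,217),(310,247)]: print("s",(u,v),Ws[v,u].round(0))
ws=Ws[215:300,335:430].reshape(-1,3);ws=ws[(ws[:,2]>83)&(ws[:,2]<100)]
print(np.median(ws[:,2]),cv2.minAreaRect(ws[:,:2].astype(np.float32)))
E
```

```text
(354, 205) 2370 91.79991060584368 ((622.6724243164062, 101.68150329589844), (138.2491912841797, 130.05921936035156), 15.670796394348145)
(191, 245) 1199 63.40281639842009 ((517.7695922851562, 552.6425170898438), (96.56935119628906, 92.31287384033203), 26.432308197021484)
bench [ 2.82989867e+02  5.31007630e+02 -4.19857828e-01] [422.78201828 534.34584131  -2.21528637]
base ((479.69195556640625, 336.1038513183594), (257.27984619140625, 254.6067352294922), 89.50347137451172)
(240, 240) [512. 394. 169.]
(246, 240) [513. 381. 159.]
(252, 239) [517. 367. 146.]
(260, 239) [520. 349. 129.]
(266, 239) [522. 336. 109.]
(275, 238) [531. 316.  69.]
(285, 237) [536. 290.  49.]
(295, 236) [542. 263.  25.]
(299, 235) [545. 252.  26.]
(286, 170) [713. 284.  94.]
(294, 306) [348. 259. 190.]
(319, 270) [445. 197.  38.]
s (375, 262) [559.  79.  73.]
s (352, 247) [550. 135.  91.]
s (404, 258) [-290. -523.  834.]
s (370, 290) [552.  84.  -2.]
s (270, 195) [704. 549.  -2.]
s (285, 210) [645. 432.  23.]
s (292, 217) [637. 399.  19.]
s (310, 247) [554. 262.  31.]
90.93996250863961 ((619.1907348632812, 96.55534362792969), (140.45787048339844, 131.72325134277344), 14.959025382995605)
```

View pics/c1.png

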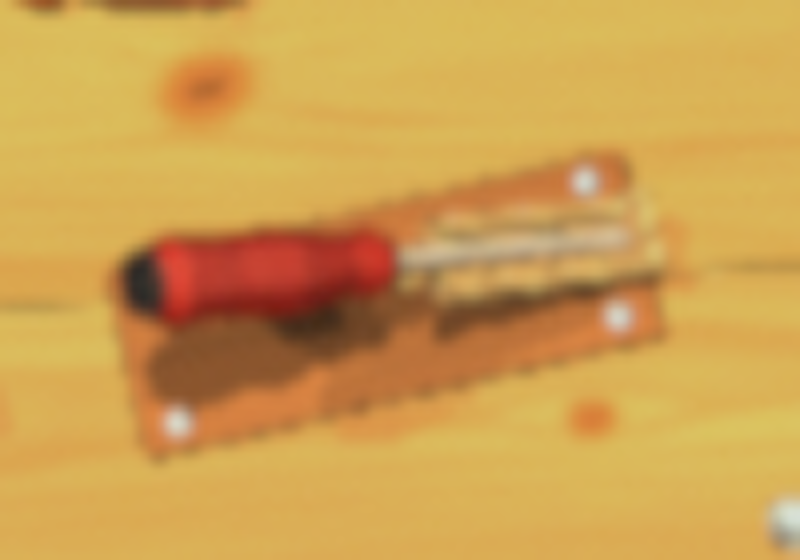

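View pics/c2.png

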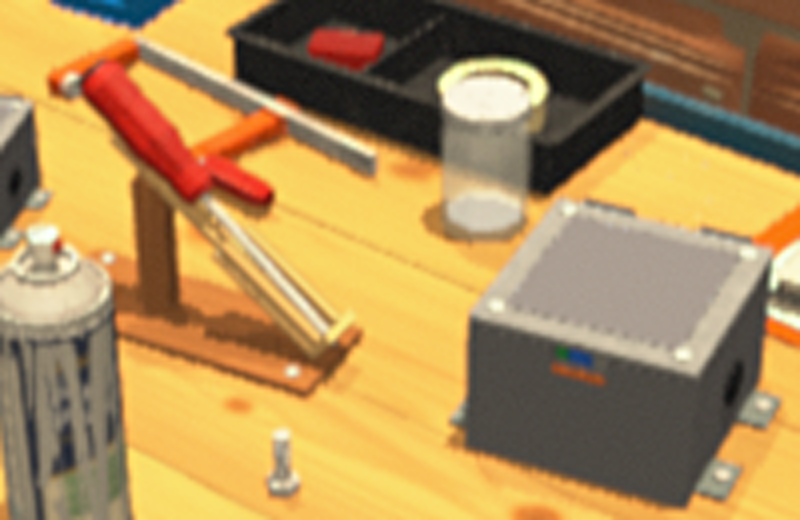

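The crops confirm both objects. The 130 mm box with the orange mark is at top px (354,205); the other box is only ~93 mm. The rest holds the red driver, handle end at px (236,240) and tip at (298,235). Next I'll move to a pregrasp normal to the slope and refine with the wrist camera.

```bash
cat >> h.py <<'E'
def rotd(psi,a=0.65):   # driver frame: y to handle, z off the slope
    dy=np.array([-np.sin(psi)*np.cos(a),np.cos(psi)*np.cos(a),np.sin(a)])
    dz=np.array([np.sin(psi)*np.sin(a),-np.cos(psi)*np.sin(a),np.cos(a)])
    return np.c_[np.cross(dy,dz),dy,dz]
def tool(D):            # tool x = driver y, tool z = -driver z
    x,z=D[:,1],-D[:,2]
    return np.c_[x,np.cross(z,x),z]
def wristcloud():
    s=sensors.read_state();p,d=optics.grab_frame("wrist");c=optics.camera_params("wrist");K=c["mtx"];v,u=np.mgrid[:480,:640]
    P=np.stack([(u-K[0,2])/K[0,0]*d,(v-K[1,2])/K[1,1]*d,d,np.ones_like(d)],-1)@c["T_tool_cam"].T
    W=P[...,:3]@np.array(s["eef_rot"]).T+s["eef_pos"]; W[d<=0]=np.nan
    return p,W
E
python3 - <<'E'
from h import *
c=optics.camera_params("top")
def ray(u,v,z):
    r=c["R"].T@np.linalg.solve(c["mtx"],[u,v,1]);o=-c["R"].T@c["t"];return o+r*(z-o[2])/r[2]
lb,rb,rt=[ray(*q,8) for q in ((239,262.5),(303.1,247.5),(298.5,224))]
y=lb-rb;print("rest centre",(lb+rt)/2,"len",np.linalg.norm(y),np.linalg.norm(rt-rb),"yaw",np.arctan2(-y[0],y[1]))
D=rotd(0.235);T=tool(D);g=np.array([519,360,126.])
for b in (140,60,6): print(b,ctrl.solve_ik(g+b*D[:,2],T))
s=sensors.read_state()
ctrl.move_l(np.array(s["eef_pos"])+[0,0,90])
ctrl.move_ptp(g+140*D[:,2],T)
p,W=wristcloud();np.save("pics/w1.npy",W);cv2.imwrite("pics/w1.png",p[:,:,::-1])
p,_=optics.grab_frame("scene");cv2.imwrite("pics/s1.png",p[:300,:,::-1])
print(sensors.read_state()["t"])
E
```

```text
rest centre [524.99466122 338.1677191    8.        ] len 186.08706064292932 68.95619849378127 yaw 0.22215864247216774
140 [ 0.03462652  0.30972774  1.58209652  0.64189565  1.4334668  -0.35176975]
60 [ 0.11667545  0.38571575  1.62728894  0.67546473  1.29105829 -0.36594058]
6 [ 0.17247187  0.44939964  1.64186777  0.70527013  1.19923078 -0.37826915]
2.675
```

```bash
python3 - <<'E'
import cv2,numpy as np
a=cv2.imread("pics/w1.png");b=cv2.imread("pics/s1.png")
cv2.imwrite("pics/v1.png",np.vstack([cv2.resize(a,(480,360)),cv2.resize(b,(480,225))]))
E
```

```text
(no output)
```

View pics/v1.png

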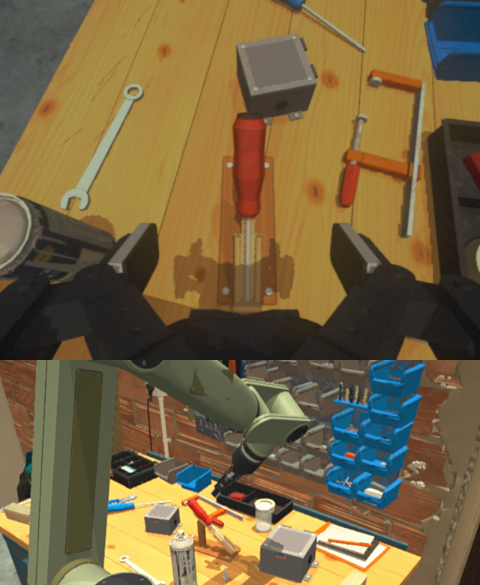

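Wrist view (at 0.75 scale): the driver handle runs from (250,115) to (250,215) and the blade to about (247,297). The forearm is well clear of the can. Now I'll fit the driver from the wrist depth.

```bash
python3 - <<'E'
from h import *
W=np.load("pics/w1.npy");p=cv2.imread("pics/w1.png").astype(int)
D=rotd(0.225);L=W@D  # driver-axes coordinates
m=(p[...,2]>90)&(p[...,1]<70)&(p[...,0]<75);m[:,:290]=0;m[:,380:]=0;m[:135]=0;m[300:]=0
r=L[m&~np.isnan(L[...,0])];print(len(r),"x",np.percentile(r[:,0],[2,50,98]),"y",np.percentile(r[:,1],[1,99]),"z",np.percentile(r[:,2],[5,50,95,99]))
yy=r[:,1]
for lo in np.arange(yy.min(),yy.max(),12):
    k=r[(yy>=lo)&(yy<lo+12)]; 
    if len(k)>20: print(round(lo+6),"xc",((np.percentile(k[:,0],3)+np.percentile(k[:,0],97))/2).round(1),"w",np.ptp(np.percentile(k[:,0],[3,97])).round(1),"ztop",np.percentile(k[:,2],95).round(1))
for v in range(300,412,8):
    seg=L[v,315:350];i=range(315,350,3);print(v,[tuple(L[v,u].round(0)) for u in (326,330,334)])
E
```

```text
5147 x [575.31322139 589.50008378 603.05953708] y [181.25695994 313.17817338] z [-43.90224137 -33.16722335 -28.22579572 -27.02691737]
181 xc 578.2 w 7.7 ztop -121.8
193 xc 590.4 w 33.4 ztop -130.9
205 xc 573.7 w 4.3 ztop -140.4
217 xc 584.1 w 25.6 ztop -38.5
229 xc 589.6 w 21.6 ztop -36.0
241 xc 590.1 w 21.2 ztop -35.1
253 xc 590.1 w 24.0 ztop -32.2
265 xc 590.2 w 26.7 ztop -30.4
277 xc 590.0 w 26.3 ztop -30.1
289 xc 590.1 w 25.0 ztop -28.9
301 xc 590.0 w 25.9 ztop -27.0
313 xc 589.9 w 24.4 ztop -27.7
300 [(np.float64(587.0), np.float64(203.0), np.float64(-61.0)), (np.float64(590.0), np.float64(209.0), np.float64(-47.0)), (np.float64(593.0), np.float64(209.0), np.float64(-48.0))]
308 [(np.float64(587.0), np.float64(196.0), np.float64(-60.0)), (np.float64(590.0), np.float64(202.0), np.float64(-47.0)), (np.float64(593.0), np.float64(201.0), np.float64(-50.0))]
316 [(np.float64(587.0), np.float64(189.0), np.float64(-60.0)), (np.float64(590.0), np.float64(196.0), np.float64(-47.0)), (np.float64(593.0), np.float64(195.0), np.float64(-49.0))]
324 [(np.float64(587.0), np.float64(182.0), np.
[... 1254 characters left out ...]
.float64(135.0), np.float64(-54.0)), (np.float64(591.0), np.float64(137.0), np.float64(-52.0)), (np.float64(594.0), np.float64(130.0), np.float64(-61.0))]
388 [(np.float64(588.0), np.float64(127.0), np.float64(-54.0)), (np.float64(591.0), np.float64(128.0), np.float64(-54.0)), (np.float64(594.0), np.float64(124.0), np.float64(-59.0))]
396 [(np.float64(588.0), np.float64(118.0), np.float64(-55.0)), (np.float64(591.0), np.float64(120.0), np.float64(-53.0)), (np.float64(594.0), np.float64(115.0), np.float64(-60.0))]
404 [(np.float64(588.0), np.float64(114.0), np.float64(-51.0)), (np.float64(591.0), np.float64(115.0), np.float64(-51.0)), (np.float64(594.0), np.float64(114.0), np.float64(-51.0))]
```

```bash
cat >> h.py <<'E'
DR=rotd(0.225);TR=tool(DR);G=DR@np.array([590.2,268,-44.]);TG=G+6*DR[:,2]  # grasp TCP in the rest
E
python3 - <<'E'
from h import *
print("G",G)
ctrl.gripper_to(60)
ctrl.move_ptp(TG+80*DR[:,2],TR)
print(ctrl.move_l(TG,TR,vel=120,threshold=15),sensors.read_state()["force"])
ctrl.gripper_to(0,force=110)
s=sensors.read_state();print(s["grip_width"],s["eef_pos"],TG,s["force"])
ctrl.move_l(TG+70*DR[:,2],TR,vel=120)
s=sensors.read_state();print(s["grip_width"],s["force"],s["t"])
E
```

```text
G [521.7827162  365.60715839 127.1622696 ]
False [-0.53847139  0.04080642  0.09585385]
21.6209199412056 [523.46267267 361.70388117 132.93394553] [522.59284183 362.06756554 131.93877239] [ 0.37288298 -4.47207358  4.88296233]
21.889168607289296 [-0.27191895 -0.29268064 -1.10490319] 5.3667
```

```bash
cat >> h.py <<'E'
beta=0.265;BC=np.array([621.,99.,0])
def setbox(b,c):
    global beta,BC,XB,DP,TP
    beta,BC=b,c;XB=np.array([np.cos(b),np.sin(b),0]);DP=rotd(np.pi/2+b,0);TP=tool(DP)
setbox(beta,BC)
TIP=(147.,20.)   # tip ahead of / underside below TCP
def pry(x,z,y=0):  # TCP that puts the tip underside at box coords (x,y,z)
    YB=np.array([-XB[1],XB[0],0])
    return BC+(x-TIP[0])*XB+y*YB+np.array([0,0,z+TIP[1]])
E
python3 - <<'E'
from h import *
s=sensors.read_state();p=np.array(s["eef_pos"])
ctrl.move_l(p+[0,0,80],TR,vel=200)
t=pry(-105,125)
print(ctrl.solve_ik(t,TP))
ctrl.move_ptp(t+[20,10,110],TP)
ctrl.move_l(t,TP,vel=200)
p,W=wristcloud();np.save("pics/w2.npy",W);cv2.imwrite("pics/w2.png",p[:,:,::-1])
p,d=optics.grab_frame("scene");np.save("pics/s2.npy",d);cv2.imwrite("pics/s2.png",p[:,:,::-1])
p=cv2.resize(p[150:310,260:480,::-1],None,fx=3,fy=3)[:460]
cv2.imwrite("pics/v2.png",p)
print(sensors.read_state()["t"],sensors.read_state()["eef_pos"],t)
E
```

```text
[-1.42179385e-01 -9.07863534e-02  2.10617775e+00 -4.44089210e-16
  1.12620126e+00 -1.97797571e+00]
8.225 [379.65242664  32.88045182 146.62503609] [377.79668978  32.99886443 145.        ]
```

View pics/w2.png

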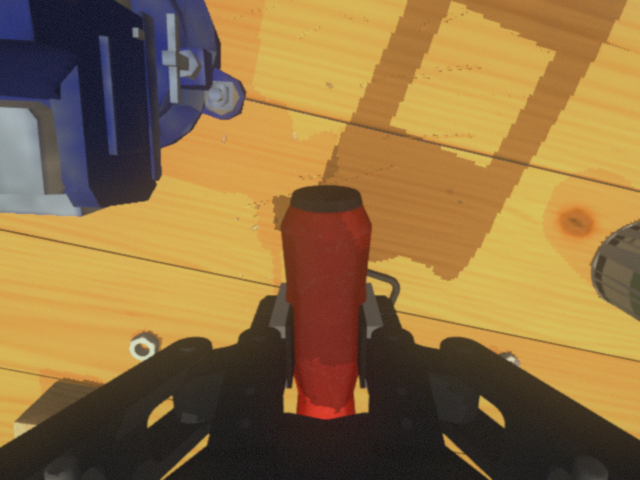

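View pics/v2.png

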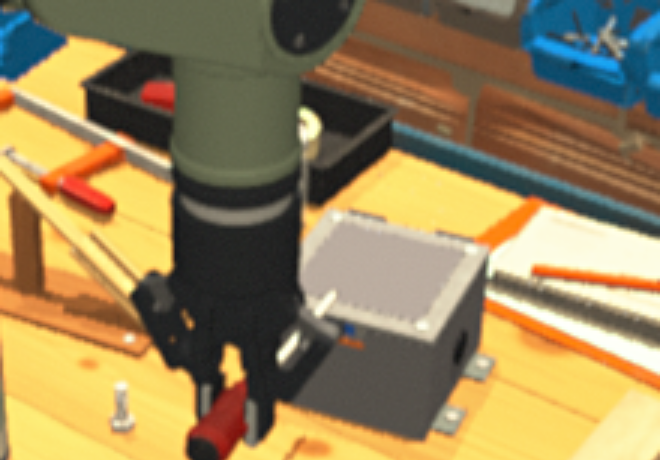

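```bash
python3 - <<'E'
from h import *
c=optics.camera_params("scene")
def proj(X):
    q=c["mtx"]@(c["R"]@np.array(X)+c["t"]);return (q[:2]/q[2]).round(1)
def ray(u,v,P,n):
    r=c["R"].T@np.linalg.solve(c["mtx"],[u,v,1]);o=-c["R"].T@c["t"];return o+r*((np.array(P)-o)@n)/(r@n)
s=sensors.read_state();e=np.array(s["eef_pos"])
tip=e+147*XB+[0,0,-17];print("tip model",tip,proj(tip),"seen ~371,247")
N=BC-65*XB+[0,0,79];print("notch",proj(N),"seen ~376.7,261.7")
YB=np.array([-XB[1],XB[0],0])
def box(X): X=np.array(X)-BC;return (X@XB,X@YB,X[2])
print("tip in box if y=0:",box(ray(371,247,BC,YB)))
print("notch pt on front face:",box(ray(376.7,261.7,N,XB)))
# front edge from scene0 cover corners; crop c2 px/4+(230,170)
for n,(u,v) in dict(FL=(470,318),FR=(698,372),BR=(770,250),BL=(566,203)).items():
    X=ray(230+u/4,170+v/4,[0,0,91],np.array([0,0,1.]));print(n,X.round(1),np.round(box(X),1))
p,d=optics.grab_frame("top");cv2.imwrite("pics/t2.png",p[:,:,::-1])
im0=cv2.resize(cv2.imread("pics/s2.png")[232:282,345:405],None,fx=12,fy=12,interpolation=2)[:,:400]
a=cv2.resize(p[165:250,310:400,::-1],None,fx=6,fy=6,interpolation=2)
A=cv2.resize(cv2.imread("pics/s2.png")[230:280,350:400],(510,510),interpolation=2)
cv2.imwrite("pics/v3.png",np.hstack([a[:255*2],A[:, :260]]))
E
```

```text
tip model [521.52102427  71.38111424 129.62503609] [368.1 249.1] seen ~371,247
notch [373.9 259.2] seen ~376.7,261.7
tip in box if y=0: (np.float64(-85.77362125852385), np.float64(0.0), np.float64(123.54818040046882))
notch pt on front face: (np.float64(-64.99999999999983), np.float64(-6.480750382375264), np.float64(74.39705079642385))
FL [536.2 136.5  91. ] [-72.   58.4  91. ]
FR [575.   16.4  91. ] [-66.1 -67.7  91. ]
BR [695.1  51.5  91. ] [ 59.  -65.2  91. ]
BL [660.7 167.2  91. ] [56.2 55.4 91. ]
```

View pics/v3.png

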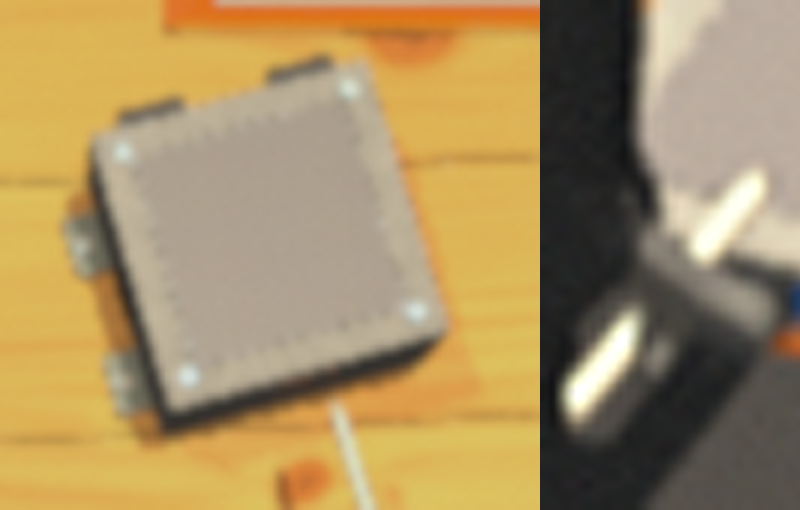

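```bash
python3 - <<'E'
from h import *
c=optics.camera_params("top")
def ray(u,v,z):
    u,v=310+u/6,165+v/6
    r=c["R"].T@np.linalg.solve(c["mtx"],[u,v,1]);o=-c["R"].T@c["t"];return o+r*(z-o[2])/r[2]
FL,FR,BR,BL=C=[ray(*q,91) for q in ((168,415),(447,330),(368,62),(95,140))]
print(np.round(C,1),[np.linalg.norm(a-b).round(1) for a,b in ((FL,FR),(FR,BR),(BR,BL),(BL,FL))])
c0=sum(C)/4;v=(FL-FR)+(BL-BR);w=(BR-FR)+(BL-FL);print("centre",c0,"yaw",np.arctan2(-v[0],v[1]),np.arctan2(w[1],w[0]))
for z in (118,128,135):
  t=ray(337,403,z);q=ray(370,505,z);d=t-q;print(z,"tip",t,"dir",np.arctan2(d[1],d[0]))
print(sensors.read_state()["eef_pos"])
E
```

```text
[[536.3 145.7  91. ]
 [573.4  20.6  91. ]
 [696.6  52.8  91. ]
 [661.7 176.6  91. ]] [np.float64(130.5), np.float64(127.3), np.float64(128.5), np.float64(129.2)]
centre [616.99107786  98.92132878  91.        ] yaw 0.2818551240102152 0.2487982910396376
118 tip [536.72149912  73.50970813 118.        ] dir 0.28772376573798897
128 tip [535.15647065  74.64955346 128.        ] dir 0.28772376573798963
135 tip [534.06095073  75.44744519 135.        ] dir 0.2877237657379897
[379.58467832  32.88704866 146.62703807]
```

```bash
cat >> h.py <<'E'
setbox(0.265,np.array([617.5,99.,0]));TIP=(160.,20.)
E
python3 - <<'E'
from h import *
ctrl.move_l(pry(-50,115,2),TP,vel=120)
ctrl.hold(0.2)
r=ctrl.move_l(pry(-50,80,2),TP,vel=25,threshold=2.5)
s=sensors.read_state();e=np.array(s["eef_pos"]);print(r,e,pry(-50,91,2),s["force"],s["t"])
if r: ctrl.move_l(e+[0,0,8],TP,vel=60)
s=sensors.read_state();print(s["eef_pos"],s["force"],s["t"])
p,d=optics.grab_frame("top");cv2.imwrite("pics/t3.png",cv2.resize(p[165:250,310:400,::-1],None,fx=6,fy=6,interpolation=2))
E
```

```text
True [414.11840347  45.9860376  112.92091487] [414.30675628  45.92923869 111.        ] [-1.76929238  0.00641225  4.90241573] 9.8417
[414.06190291  45.99223203 121.13919484] [-0.3985343  -1.07839308 -1.43191214] 10.1333
```

```bash
cat >> h.py <<'E'
TIP=(160.,21.7)
E
python3 - <<'E'
from h import *
ctrl.move_l(pry(-90,100,2),TP,vel=150)
ctrl.move_l(pry(-90,76,2),TP,vel=80)
s=sensors.read_state();print(s["eef_pos"],pry(-90,76,2))
r=ctrl.move_l(pry(-35,76,2),TP,vel=50,threshold=4)
s=sensors.read_state();print(r,s["eef_pos"],pry(-35,76,2),s["force"],s["t"])
p,d=optics.grab_frame("scene");a=cv2.resize(p[200:300,310:430,::-1],None,fx=4,fy=4,interpolation=2)
p,d=optics.grab_frame("top");b=cv2.resize(p[165:265,310:390,::-1],None,fx=4,fy=4,interpolation=2)
cv2.imwrite("pics/v4.png",np.hstack([a,b]))
E
```

```text
[376.03054972  35.52853218  97.54907607] [375.70305624  35.45286796  97.7       ]
False [428.37195822  49.84613839  97.56515222] [428.78314379  49.85787771  97.7       ] [ 0.0911118  -0.07804252 -1.01484165] 12.3
```

View pics/v4.png

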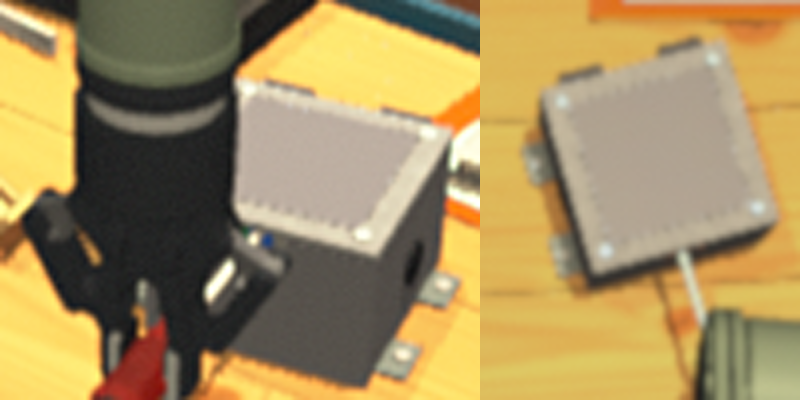

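```bash
cat >> h.py <<'E'
def arc(th,r=100): return pry(65-r*np.cos(th),85+r*np.sin(th)-6,2)
E
python3 - <<'E'
from h import *
ths=[0.1,0.2,0.35,0.5,0.7,0.9]
print([ctrl.solve_ik(arc(t),TP) is not None for t in ths+[1.2,1.5,1.78]])
for t in ths:
    ctrl.move_l(arc(t),TP,vel=70)
    s=sensors.read_state();print(t,(np.array(s["eef_pos"])-arc(t)).round(1),np.round(s["force"],1),round(s["t"],1),round(s["grip_width"],1))
p,d=optics.grab_frame("scene");cv2.imwrite("pics/v5.png",cv2.resize(p[120:300,260:480,::-1],None,fx=3,fy=3,interpolation=2))
E
```

```text
[True, True, True, True, True, True, True, True, True]
0.1 [-0.1 -0.   0.2] [-0.1  0.7 -3. ] 12.7 21.7
0.2 [ 0.3 -0.   0.3] [-0.3 -0.3 -2.2] 13.0 21.7
0.35 [0.9 0.  0.7] [-0.   0.5 -2. ] 13.4 21.7
0.5 [1.1 0.1 0.8] [-0.3  0.1 -0.9] 13.8 22.0
0.7 [1.4 0.2 0.9] [-0.4  0.1 -0.8] 14.2 21.5
0.9 [1.4 0.1 0.7] [ 0.7  0.6 -1.6] 14.6 21.6
```

View pics/v5.png

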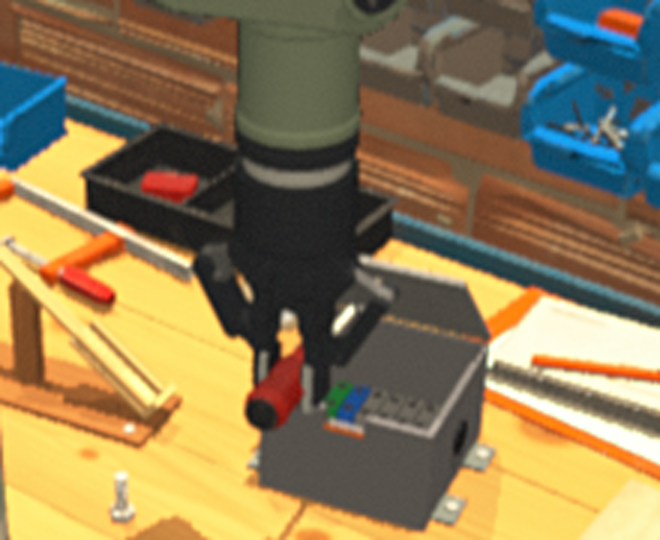

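The cover is opening as planned, with the blade under it. I'll continue past upright.

```bash
python3 - <<'E'
from h import *
for t in [1.1,1.3,1.45,1.6,1.78]:
    ctrl.move_l(arc(t),TP,vel=70)
    s=sensors.read_state();print(t,np.round(s["force"],1),round(s["t"],1),round(s["grip_width"],1))
ctrl.hold(0.3)
t=arc(1.78)
ctrl.move_l(t-70*XB,TP,vel=120)
ctrl.move_l(t-110*XB+[0,0,20],TP,vel=200)
p,d=optics.grab_frame("scene");np.save("pics/s6.npy",d);a=cv2.resize(p[120:300,260:480,::-1],None,fx=2,fy=2,interpolation=2)
p,d=optics.grab_frame("top");np.save("pics/t6.npy",d);b=cv2.resize(p[120:270,310:410,::-1],None,fx=2.4,fy=2.4,interpolation=2)
cv2.imwrite("pics/v6.png",np.hstack([a,b]));print(sensors.read_state()["t"])
W=cloud("top",d)[140:240,310:410].reshape(-1,3);L=(W-BC);X=L@XB;Y=L@np.array([-XB[1],XB[0],0])
m=(abs(Y)<55)&(X>20)&(X<160)&(L[:,2]>110)&(L[:,2]<240)
print("cover pts x,z",[(lo,np.median(X[m&(L[:,2]>=lo)&(L[:,2]<lo+15)]).round(1),int((m&(L[:,2]>=lo)&(L[:,2]<lo+15)).sum())) for lo in range(110,230,15)])
E
```

```text
1.1 [-0.3  0.2 -1.7] 15.1 21.8
1.3 [ 0.1  0.2 -0.9] 15.5 21.9
1.45 [-0.2  1.1 -1.8] 15.9 21.5
1.6 [ 0.2  0.4 -1.8] 16.3 21.9
1.78 [-0.2 -0.  -1.3] 16.7 21.8
18.1917
cover pts x,z [(110, np.float64(72.1), 86), (125, np.float64(74.6), 97), (140, np.float64(76.7), 99), (155, np.float64(79.3), 105), (170, np.float64(81.4), 110), (185, np.float64(84.1), 111), (200, np.float64(87.0), 171), (215, np.float64(88.8), 28)]
```

View pics/v6.png

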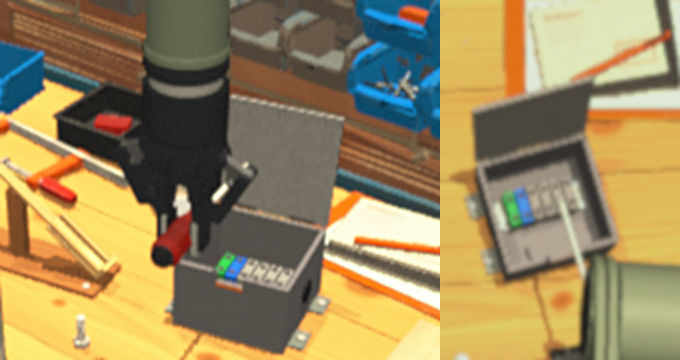

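```bash
python3 - <<'E'
from h import *
p,d=optics.grab_frame("wrist");a=cv2.imread("pics/w2.png")[:,:,::-1]
def ext(p):
    p=p.astype(int);m=((p[...,0]>90)&(p[...,1]<70)&(p[...,2]<75));m[:170]=0;m[:,:270]=0;m[:,380:]=0
    v,u=np.nonzero(m);return [np.percentile(v,[0.5]),np.percentile(u,[1,99]),m.sum()]
print(ext(a),ext(p))
e=np.array(sensors.read_state()["eef_pos"])
ctrl.move_l(e-20*XB+[0,0,80],TP,vel=200)
up=TG+70*DR[:,2]+[0,0,80]
ctrl.move_ptp(up,TR)
ctrl.move_l(TG+70*DR[:,2],TR,vel=150)
p,W=wristcloud();cv2.imwrite("pics/w7.png",p[:,:,::-1])
p,d=optics.grab_frame("scene");b=cv2.resize(p[120:280,190:350,::-1],None,fx=3,fy=3,interpolation=2)
cv2.imwrite("pics/v7.png",b);print(sensors.read_state()["t"],sensors.read_state()["eef_pos"],TG+70*DR[:,2])
E
```

```text
[array([209.]), array([286., 366.]), np.int64(14717)] [array([209.]), array([286., 366.]), np.int64(14587)]
21.0667 [533.16700823 320.96595546 189.39696995] [532.04430744 320.7723156  187.66463829]
```

View pics/v7.png

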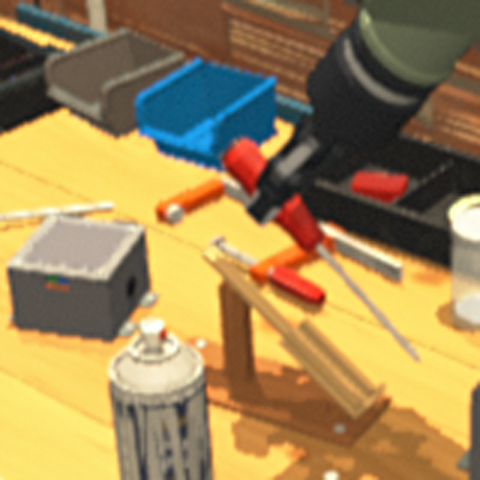

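The driver has not slipped in the hand (handle end is at row 209 both before and after), and the blade is parallel to the slope. I'll lay it down.

```bash
python3 - <<'E'
from h import *
o=2*DR[:,1]
ctrl.move_l(TG+20*DR[:,2]+o,TR,vel=100)
r=ctrl.move_l(TG+o,TR,vel=30,threshold=6)
s=sensors.read_state();print(r,((np.array(s["eef_pos"])-TG)@DR).round(1),np.round(s["force"],1))
ctrl.gripper_to(60);ctrl.hold(0.3)
s=sensors.read_state();print(s["grip_width"],np.round(s["force"],1))
ctrl.move_l(TG+90*DR[:,2],TR,vel=120)
ctrl.move_l(TG+134*DR[:,2],TR,vel=150)
p,W=wristcloud();np.save("pics/w8.npy",W);cv2.imwrite("pics/w8.png",p[:,:,::-1])
D=rotd(0.225);L=W@D;p=p.astype(int)
m=(p[...,0]>90)&(p[...,1]<70)&(p[...,2]<75);m[:,:290]=0;m[:,380:]=0;m[:120]=0;m[330:]=0
r=L[m&(L[...,2]>-65)&(abs(L[...,0]-590)<25)];print("x",np.percentile(r[:,0],[2,50,98]),"y",np.percentile(r[:,1],[1,99]),"z",np.percentile(r[:,2],[50,95]))
p,d=optics.grab_frame("top");a=p[205:275,220:320,::-1];np.save("pics/t8.npy",d);cv2.imwrite("pics/t8.png",p[:,:,::-1])
q,d=optics.grab_frame("scene");b=q[170:300,230:430,::-1]
cv2.imwrite("pics/v8.png",np.vstack([cv2.resize(p[130:290,220:460,::-1],(480,320)),cv2.resize(b,(400,260)) if 0 else cv2.resize(b,(480,280))]));print(sensors.read_state()["t"])
E
```

```text
True [-0.3  1.8  1.2] [ 0.2 -0.9  3.9]
59.91736178503087 [ 0.1 -0.1  0. ]
x [577.38159926 590.09140542 603.377872  ] y [222.77670937 313.28898702] z [-32.78210253 -28.13602358]
24.5667
```

```bash
python3 - <<'E'
from h import *
A=np.load("pics/w1.npy")@DR;B=np.load("pics/w8.npy")@DR
def blade(L): 
    return [(lo,np.round([np.median(L[m][:,0]),np.percentile(L[m][:,2],90)],1).tolist()) for lo in (125,150,175,200) for m in [(abs(L[...,0]-590.5)<2)&(L[...,1]>lo)&(L[...,1]<lo+15)&(L[...,2]>-70)&(L[...,2]<-40)]]
print(blade(A));print(blade(B))
W=cloud("top",np.load("pics/t8.npy"))[140:240,310:410].reshape(-1,3);L=W-BC;X=L@XB;Y=L@np.array([-XB[1],XB[0],0])
m=(abs(Y)<55)&(X>20)&(X<160)&(L[:,2]>110)&(L[:,2]<240);k=np.polyfit(L[m,2],X[m],1);print("cover",np.pi/2+np.arctan(k[0]),m.sum())
ctrl.finish_job()
E
```

```text
[(125, [590.8, -51.5]), (150, [590.5, -50.1]), (175, [590.3, -48.0]), (200, [590.6, -46.0])]
[(125, [590.7, -51.9]), (150, [590.7, -50.1]), (175, [590.7, -48.0]), (200, [590.7, -46.2])]
cover 1.7946556737610213 65
the job is handed in; nothing more can be done
```

The job is handed in at about 25 s of the allowed 54 s. I gripped the screwdriver in its rest and set the blade height by a light touch on top of the cover. The blade then went in at the notch, and the cover swung back past upright in an arc, with only the blade meant to touch it. I laid the screwdriver back where I had gripped it, within about 2 mm.

**Last checks:**
- **Screwdriver:** depth readings before pick-up and after release match to well under 1 mm (handle end 313.2 against 313.3 mm along the slope, same blade line). It had not slipped in the hand.
- **Cover:** the last depth fit gives about 1.79 rad from only 65 points. An earlier set of points gave about 1.73 rad. They disagree slightly, but both are clearly above 1.5.
- **Gripper:** it stood open about 130 mm off the rest, with no force read after release.

**Not confirmed:**
- **Final picture:** it could not be viewed because the 12-picture limit was reached, so the end state rests on the depth numbers.
- **Other loose things:** their final positions were not measured. The arm was kept clear of them, and the pictures I viewed showed none displaced.
- **Tip distance:** the tip turned out about 160 mm ahead of the tool point, against the 147 mm I first assumed. I corrected this before prying.

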